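# Make up two workshop kits

### The job

Make up two kits for the studio class. Into the tray with three compartments put the glue bottle, the small jar and the sanding block, one to a compartment, with the sanding block in the middle; into the tray with two compartments put the large jar and the narrow tape roll, one to a compartment. Set each thing down without dropping it, upright (block and roll lying flat, as they are now) on the compartment's floor, and leave the wide tape roll, the mug and the pig figurine where they are.

Things in the scene. Friction and masses are not known exactly. Their poses are not given: they have to be found in the camera images.
- tray3: kit tray with three equal compartments in a row: shallow white plastic, fixed to the table, 218 x 76 mm outside, 12 mm high. Origin: centre of its underside (table level); x runs along the row, y across it. Compartments are 66 x 66 mm inside, centred at x = -71, 0 and +71 mm, y = 0; floor 4 mm thick, outer walls and dividers 5 mm thick, all rising to 12 mm.
- tray2: kit tray with two equal compartments in a row: shallow white plastic, fixed to the table, 171 x 88 mm outside, 12 mm high. Origin: centre of its underside (table level); x runs along the row, y across it. Compartments are 78 x 78 mm inside, centred at x = -41.5 and +41.5 mm, y = 0; floor 4 mm thick, outer walls and divider 5 mm thick, all rising to 12 mm.
- glue_bottle: small white glue bottle with a pointed red nozzle, loose, standing: round body 34 mm in diameter up to 50 mm, nozzle tip at 78 mm, about 50 g. Origin: centre of its underside, z up.
- small_jar: small round glass jar with a paper label and steel lid, loose, standing: 40 mm in diameter, 45 mm high (lid the top 12 mm, 38 mm across), about 80 g. Origin: centre of its underside, z up.
- large_jar: large round glass jar with a paper label and steel lid, loose, standing: 56 mm in diameter, 72 mm high (lid the top 16 mm, 54 mm across), about 250 g. Origin: centre of its underside, z up.
- sanding_block: rectangular dark rubber sanding block, loose, lying flat: 48 mm along its x, 34 mm along its y, 28 mm high, about 40 g. Origin: centre of its underside, z up.
- narrow_roll: narrow roll of grey tape, a ring lying flat on the table, loose: 60 mm outside diameter, 38 mm hole, 30 mm high, about 50 g. Origin: centre of its underside, z up.
- wide_roll: wide roll of grey tape among the stock, to be left alone: a ring standing on its flat side, loose, 68 mm outside diameter, 50 mm hole, 50 mm high (clearly taller and bigger than the narrow roll). Origin: centre of its underside, z up.
- mug: blue ceramic mug, a bystander, loose: 76 mm in diameter, 88 mm high, handle at its +y. Origin: centre of its underside, z up.
- pig: pink pig figurine, a bystander, loose: about 110 mm long along its x (snout to -x), 50 mm wide, 75 mm high. Origin: centre of its underside, z up.
Things that resemble listed ones, but are neither listed nor needed, are in the scene too. Leave any green look-alike of the small_jar alone.

How it is judged:
At the end, for the whole second after the job is handed in: Block in the middle, glue bottle and small jar in the ends of the three-tray; large jar and narrow roll one each in the two-tray; each flat on the floor (underside 1 to 7 mm, tilt < 0.1 rad), centre within 19, 19, 16, 14, 12 mm of the compartment centre in x and y, at rest (x of sanding_block in the frame of tray3 between -0.019 and 0.019 m and y of sanding_block in the frame of tray3 between -0.019 and 0.019 m and ((x of glue_bottle in the frame of tray3 between 0.052 and 0.09 m and y of glue_bottle in the frame of tray3 between -0.019 and 0.019 m and x of small_jar in the frame of tray3 between -0.087 and -0.055 m and y of small_jar in the frame of tray3 between -0.016 and 0.016 m) or (x of glue_bottle in the frame of tray3 between -0.09 and -0.052 m and y of glue_bottle in the frame of tray3 between -0.019 and 0.019 m and x of small_jar in the frame of tray3 between 0.055 and 0.087 m and y of small_jar in the frame of tray3 between -0.016 and 0.016 m)) and ((x of large_jar in the frame of tray2 between 0.0275 and 0.0555 m and y of large_jar in the frame of tray2 between -0.014 and 0.014 m and x of narrow_roll in the frame of tray2 between -0.0535 and -0.0295 m and y of narrow_roll in the frame of tray2 between -0.012 and 0.012 m) or (x of large_jar in the frame of tray2 between -0.0555 and -0.0275 m and y of large_jar in the frame of tray2 between -0.014 and 0.014 m and x of narrow_roll in the frame of tray2 between 0.0295 and 0.0535 m and y of narrow_roll in the frame of tray2 between -0.012 and 0.012 m)) and z of glue_bottle in the frame of tray3 between 0.001 and 0.007 m and angle between each of glue_bottle, small_jar, sanding_block, large_jar, narrow_roll's own z axis and vertical below 0.1 rad and linear speed of each of glue_bottle, small_jar, sanding_block, large_jar, narrow_roll below 0.02 m/s and angular speed of each of glue_bottle, small_jar, sanding_block, large_jar, narrow_roll below 0.15 rad/s and z of small_jar in the frame of tray3 between 0.001 and 0.007 m and z of sanding_block in the frame of tray3 between 0.001 and 0.007 m and z of large_jar in the frame of tray2 between 0.001 and 0.007 m and z of narrow_roll in the frame of tray2 between 0.001 and 0.007 m); the robot touches nothing.
It fails at once if the wide roll is shifted by more than 20 mm (distance of wide_roll from where it was at the start of the episode above 0.02 m).
It fails at once if the mug is shifted by more than 20 mm (distance of mug from where it was at the start of the episode above 0.02 m).
It fails at once if the pig is shifted by more than 20 mm (distance of pig from where it was at the start of the episode above 0.02 m).
It fails at once if a kit thing is dropped or thrown (faster than 0.7 m/s out of the fingers, a fall of about 25 mm) ((linear speed of glue_bottle above 0.7 m/s and contact force between glue_bottle and the fingers below 0.05 N) or (linear speed of small_jar above 0.7 m/s and contact force between small_jar and the fingers below 0.05 N) or (linear speed of sanding_block above 0.7 m/s and contact force between sanding_block and the fingers below 0.05 N) or (linear speed of large_jar above 0.7 m/s and contact force between large_jar and the fingers below 0.05 N) or (linear speed of narrow_roll above 0.7 m/s and contact force between narrow_roll and the fingers below 0.05 N)).
It also fails if it takes over 125 s, if anything falls off the work surface, if the arm or the gripper's body presses on something with over 40 N, if the wrist force passes 120 N, or if a joint passes its speed limit or range.

### The arm

A 7-joint arm with a two-finger parallel gripper is mounted at the origin on the work surface. World frame = base frame: x ahead of the robot, y to its left, z up, the work surface at z = 0. Lengths are in m, angles in rad, forces in N, time in s.
With the tool pointing down it reaches from about 0.4 to 0.875 m from the base axis. Payload 19.3 kg.
Tool frame: the origin (TCP) lies at the very end of the fingers, on their centre line; the grasp point (between the pads) lies 19 mm behind it; z points along the fingers, y is the line along which they close (so a half turn about z gives the same grasp; the last joint's range is limited). The gripper opens to 85 mm and grips with 20 to 120 N. Pads are 22 mm wide; open, the fingers measure 114 mm over their backs; the gripper's body (76 mm by 85 mm) begins 54 mm behind the grasp point. The pads swing forward as they close: fully open they stand 13 mm farther back than shut.
Start: joints at [1.226, 0.521, -0.036, 1.599, 0.021, 1.021, -0.113], TCP at [0.17, -0.602, 0.231] pointing down, gripper open.
Joint ranges: [-2.91, 2.91], [-0.3, 2.13], [-1.5, 1.42], [0.17, 2.43], [-1.26, 4.41], [0.16, 1.93], [-2.52, 2.52]. Speed limits (rad/s): [1.89, 1.89, 2.39, 2.39, 3.01, 3.01, 3.01].

### API

Orientations are given as [roll, pitch, yaw] about the fixed x, y, z axes, in that order (R = Rz(yaw) Ry(pitch) Rx(roll)).
In Python, from workcell import bot gives the robot as it stands.
- The arm moves only by the shell command python3 -m crank 'ROWS' [FORCE]. ROWS is a JSON object of lists of equal length, an entry for each row: "travel": the shift along the world's x, y, z in cm, a list of three; "turn": the turn, a rotation vector about the world's x, y, z in degrees, a list of three; "gripper": the closure, from 0 (fully open) to 1 (shut). A call has exactly 5 rows; each row is the pose to reach, as a shift and turn from the pose commanded when the call began; what a row does not reach only later rows make up. A row lasts 1/10 s, in which the tool goes at most 50 mm and 8.59 degrees, less where a joint would pass 70% of its speed; a pose out of reach is approached as far as the arm can. A call with a gripper value outside its range is refused whole. The fingers move at their own pace and stop on an object; FORCE is the grip in N (left out, the last holds). Time passes only in rows, so rows that repeat a pose let the fingers close, or fill a call up. It gives the time, the measured TCP pose, the force, the opening and the grip force at its end, in the units of the state.
- bot.observe(): the state, without advancing time (a new reading comes with each control period).
- bot.grab_frame(name): name is "side" or "top"; returns a dict with "pixels" (384x512x3 uint8, red, green, blue), "fx", "fy", "cx", "cy" (pixels), "dist" ([k1, k2, p1, p2, k3] as OpenCV has them; the pictures are not rectified), "extrinsics" (4x4, takes a point from world to camera coordinates). Camera axes: x right, y down, z forward; pixel columns grow to the right and rows downward; lengths in m; the calibration is good to about 2 mm. A picture is of the moment at which its call begins. There is no depth.
- bot.job_done(): hands the job in; it is judged then, once.
The state is a dict: "clock": time; "qpos": joint angles; "qd": joint speeds; "joint_efforts": joint torques, N m; "position": TCP position; "tool_rot": TCP orientation; "force": force on the tool from outside, world axes, zero at the start; "moment": the same for the moment, N m; "grip_width": finger opening in m; "finger_force": force on a finger pad.
Only numpy, scipy, OpenCV 4.12 (cv2) and the standard library are available. Lean on these libraries where they do the work, as an engineer would, in place of code of your own. Each camera call takes 0.05 s, during which the arm holds its last target. There are 200 camera calls.

## Working session

There is one attempt and no reset: what is moved stays moved. The work goes in short steps, Python scripts to look and compute and a shell command to move; the robot and the scene stay as the last step left them, time stands still between calls to the robot, and variables do not carry over. Pictures are saved under pics/ and viewed, at most 14 in all, crops included, and the job is handed in when it is done.

```bash
ls; mkdir -p pics; python3 - <<'E'
from workcell import bot
import cv2
for n in("top","side"):
    f=bot.grab_frame(n); cv2.imwrite(f"pics/{n}0.png",cv2.resize(f["pixels"][:,:,::-1],(800,600),interpolation=cv2.INTER_CUBIC))
    print(n,f["fx"],f["fy"],f["cx"],f["cy"],f["dist"],f["extrinsics"])
s=bot.observe();print(s)
E
```

```text
pics
top 348.84975950021675 348.84975950021675 251.05381950138064 186.25707090962902 [-0.10497834  0.          0.          0.          0.        ] [[ 0.00230737 -0.99994075 -0.01063869 -0.00777174]
 [-0.99546475 -0.001285   -0.09512245  0.56713495]
 [ 0.09510314  0.01080992 -0.99540873  0.78847032]
 [ 0.          0.          0.          1.        ]]
side 478.20094341479194 478.20094341479194 251.06700741276893 196.21411013272882 [-0.07577235  0.          0.          0.          0.        ] [[ 0.97451728 -0.22405594  0.01072452 -0.57123955]
 [-0.16451893 -0.74642878 -0.64480819  0.11805542]
 [ 0.1524782   0.62661233 -0.76426919  0.92500415]
 [ 0.          0.          0.          1.        ]]
{'clock': 0.1, 'qpos': array([ 1.22584069,  0.52193486, -0.03634061,  1.59994506,  0.02120693,
        1.02109831, -0.11280966]), 'qd': array([-0.00068308, -0.00153793, -0.00110674,  0.00022393,  0.0007094 ,
       -0.00253131,  0.00102301]), 'joint_efforts': array([ 4.60751777e-03, -9.28488708e+01,  1.98384583e+00, -3.70535874e+01,
        1.80484360e-02,  5.40479130e-03,  7.25476229e-05]), 'position': array([ 0.16946189, -0.60127712,  0.23079745]), 'tool_rot': array([-3.14059468e+00,  6.91815002e-05,  2.74749978e-01]), 'force': array([0.3366646 , 0.71992634, 1.02181776]), 'moment': array([-0.02355563, -0.00989188,  0.05871198]), 'finger_force': 0.0, 'grip_width': 0.08528876457368775}
```

View pics/top0.png

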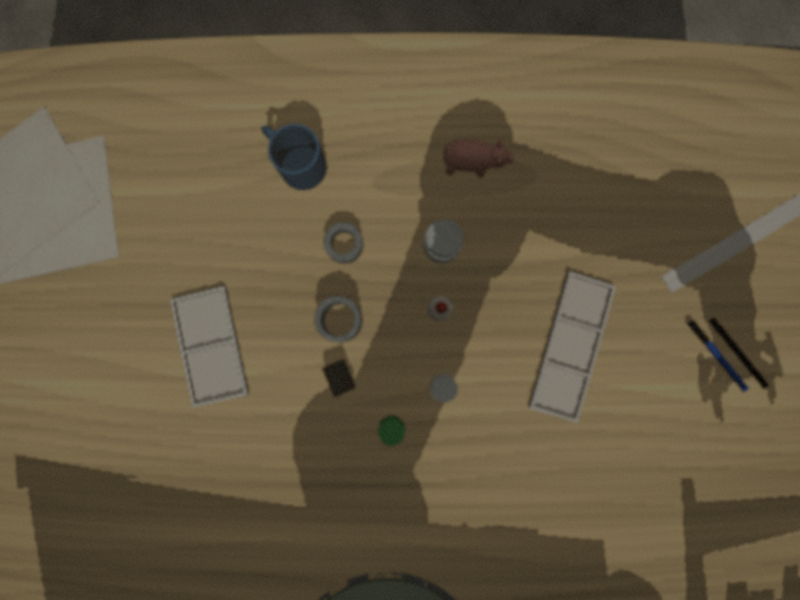

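View pics/side0.png

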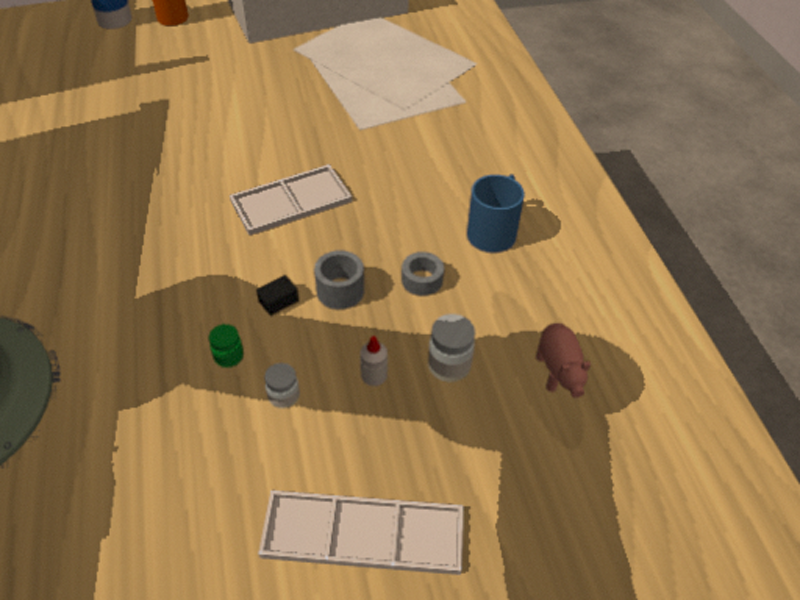

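The candidates in top view (800x600) are:
- Narrow roll at (343,243), not the wide roll at (338,319).
- Small jar, grey lid, at (443,388), not the green look-alike at (391,431).
- Large jar at (444,240).
- Glue at (440,308).
- Block at (339,378).
- tray2 at (208,345) and tray3 at (572,345).

I'll check these in an enlarged crop.

```bash
python3 - <<'E'
from workcell import bot
import cv2,numpy as np
im=bot.grab_frame("top")["pixels"][:,:,::-1]
im=np.clip(im*1.8,0,255).astype('uint8')
r=lambda a,b,c,d,k:cv2.resize(im[c:d,a:b],None,fx=k,fy=k,interpolation=cv2.INTER_CUBIC)
a=r(195,310,135,285,4)          # objects
t=np.hstack([r(105,165,175,265,5),r(335,395,165,275,5)[:450]]) if 0 else np.hstack([r(105,165,165,275,5),r(335,395,165,275,5)])
cv2.imwrite("pics/obj.png",a);cv2.imwrite("pics/trays.png",t)
E
```

```text
(no output)
```

View pics/obj.png

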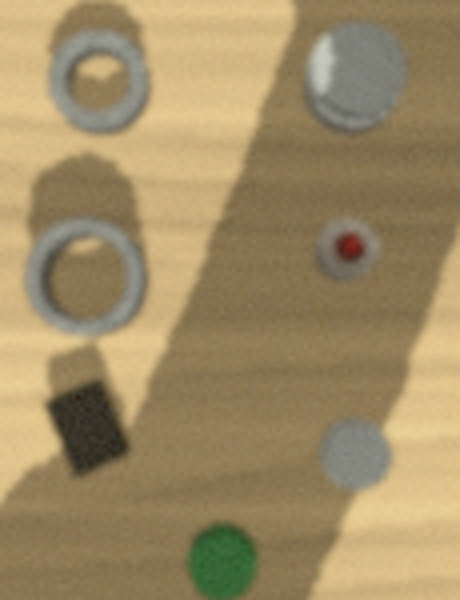

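View pics/trays.png

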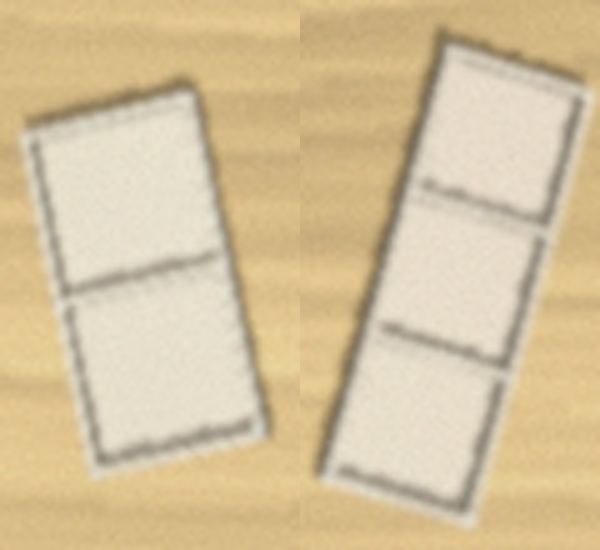

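```bash
cat > h.py <<'E'
import numpy as np,cv2
from workcell import bot
def ray(f,px,z):
    K=np.array([[f["fx"],0,f["cx"]],[0,f["fy"],f["cy"]],[0,0,1]])
    n=cv2.undistortPoints(np.array(px,float).reshape(-1,1,2),K,np.array(f["dist"]))[:,0]
    E=f["extrinsics"];R,t=E[:3,:3],E[:3,3];c=-R.T@t
    d=np.c_[n,np.ones(len(n))]@R
    return c+d*((z-c[2])/d[:,2])[:,None]
E
python3 - <<'E'
from h import *
f=bot.grab_frame("top")
o=lambda u,v:((u+.5)/4-.5+195,(v+.5)/4-.5+135)
E=f["extrinsics"];print("cam",-E[:3,:3].T@E[:3,3])
for n,u,v,z in[("narrow",98.5,79.5,.03),("wide",87,274,.05),("large",357,72,.072),("glue",347.5,249,.048),("tip",350,246,.076),("small",356,454,.045),("green",223,560,.045)]:
    print(n,ray(f,[o(u,v)],z).round(4))
print("block",b:=ray(f,[o(*p) for p in[(48,402),(102,380),(130,451),(78,476)]],.025).round(4).tolist(),np.mean(b,0))
print("yaw long",np.degrees(np.arctan2(b[1][1]-b[2][1],b[1][0]-b[2][0])),np.degrees(np.arctan2(b[0][1]-b[3][1],b[0][0]-b[3][0])))
for n,x0,u0,pts,L,W in[("tray2",105,0,[(23,128),(192,82),(270,436),(95,475)],.171,.088),("tray3",335,300,[(441,38),(592,92),(474,524),(320,475)],.218,.076)]:
    p=ray(f,[((u-u0+.5)/5-.5+x0,(v+.5)/5-.5+165) for u,v in pts],.012)[:,:2]
    d=(p[0]+p[1]-p[2]-p[3])/2;c=p.mean(0);e=d/np.hypot(*d)
    print(n,c.round(4),np.hypot(*d).round(4),np.linalg.norm(p[0]-p[1]).round(4),np.linalg.norm(p[3]-p[2]).round(4),"yaw",np.degrees(np.arctan2(d[1],d[0])).round(1))
    for k in([-.0415,.0415] if n=="tray2" else[-.071,0,.071]):print("  ",(c+k*e).round(4))
E
```

```text
cam [ 0.48959478 -0.01556581  0.83871483]
narrow [[0.6419 0.0683 0.03  ]]
wide [[0.5264 0.0715 0.05  ]]
large [[ 0.6383 -0.0803  0.072 ]]
glue [[ 0.541  -0.0762  0.048 ]]
tip [[ 0.5408 -0.0754  0.076 ]]
small [[ 0.4254 -0.0807  0.045 ]]
green [[ 0.366  -0.0059  0.045 ]]
block [[0.4531, 0.0963, 0.025], [0.466, 0.0649, 0.025], [0.4251, 0.0483, 0.025], [0.4106, 0.0784, 0.025]] [0.4387   0.071975 0.025   ]
yaw long 22.090657914308206 22.839680871859045
tray2 [0.486  0.2757] 0.1727 0.0868 0.0874 yaw 14.0
   [0.4457 0.2657]
   [0.5262 0.2857]
tray3 [ 0.4867 -0.2812] 0.2158 0.0783 0.0773 yaw -16.9
   [ 0.4188 -0.2606]
   [ 0.4867 -0.2812]
   [ 0.5547 -0.3019]
```

The picks are confirmed. The crop shows the narrow ring at (98,80), the bigger wide ring at (87,274), the grey-lidded small jar at (356,454) and the green one at (223,560). I'm moving above the glue bottle first.

```bash
python3 -m crank '{"travel":[[2.5,3.5,0],[5,7,0],[7.5,10.5,0],[10,14,0],[12.4,17.5,0]],"turn":[[0,0,-1],[0,0,-2],[0,0,-3],[0,0,-4],[0,0,-5.2]],"gripper":[0,0,0,0,0]}' 40
python3 -m crank '{"travel":[[2.5,3.5,0],[5,7,0],[7.5,10.5,0],[10,14,0],[12.4,17.5,0]],"turn":[[0,0,-1],[0,0,-2],[0,0,-3],[0,0,-4],[0,0,-5.2]],"gripper":[0,0,0,0,0]}'
python3 -m crank '{"travel":[[2.5,3.5,0],[5,7,0],[7.5,10.5,0],[10,14,0],[12.3,17.6,0]],"turn":[[0,0,-1],[0,0,-2],[0,0,-3],[0,0,-4],[0,0,-5.3]],"gripper":[0,0,0,0,0]}'
```

```text
clock: 0.7
position: [0.2944, -0.425, 0.2313]
tool_rot: [3.142, -0.0, 0.183]
force: [0.7, -1.1, -0.8]
grip_width: 0.0854
finger_force: 0.0
clock: 1.2
position: [0.4184, -0.25, 0.2314]
tool_rot: [3.141, -0.0, 0.093]
force: [0.4, -1.3, -0.0]
grip_width: 0.0857
finger_force: 0.0
clock: 1.7
position: [0.5414, -0.074, 0.2313]
tool_rot: [3.142, -0.0, -0.0]
force: [1.3, -1.1, -0.4]
grip_width: 0.0853
finger_force: 0.0
```

```bash
python3 -m crank '{"travel":[[0,-0.2,-4],[0,-0.2,-8],[0,-0.2,-12],[0,-0.2,-15],[0,-0.2,-17]],"turn":[[0,0,0],[0,0,0],[0,0,0],[0,0,0],[0,0,0]],"gripper":[0,0,0,0,0]}'
python3 -m crank '{"travel":[[0,0,-1.5],[0,0,-3],[0,0,-4.3],[0,0,-4.3],[0,0,-4.3]],"turn":[[0,0,0],[0,0,0],[0,0,0],[0,0,0],[0,0,0]],"gripper":[0,0,0,0.5,0.5]}'
python3 -m crank '{"travel":[[0,0,0],[0,0,0],[0,0,0],[0,0,0],[0,0,0]],"turn":[[0,0,0],[0,0,0],[0,0,0],[0,0,0],[0,0,0]],"gripper":[1,1,1,1,1]}' 40
```

```text
clock: 2.2
position: [0.5396, -0.0774, 0.059]
tool_rot: [-3.141, 0.002, 0.001]
force: [1.3, -0.3, 1.3]
grip_width: 0.0852
finger_force: 0.0
clock: 2.7
position: [0.5406, -0.0775, 0.0184]
tool_rot: [-3.142, 0.0, 0.001]
force: [-0.4, -0.1, 0.2]
grip_width: 0.0589
finger_force: 0.0
clock: 3.2
position: [0.541, -0.0777, 0.0192]
tool_rot: [3.141, -0.001, 0.001]
force: [-1.7, 0.3, 6.3]
grip_width: 0.0327
finger_force: 39.4
```

```bash
python3 -m crank '{"travel":[[0,0,3],[0,0,6],[0.2,-3,6],[0.4,-7,6],[0.7,-11,6]],"turn":[[0,0,0],[0,0,0],[0,0,-3],[0,0,-6],[0,0,-9]],"gripper":[1,1,1,1,1]}'
python3 -m crank '{"travel":[[0.2,-4,0],[0.4,-8,0],[0.7,-11.4,0],[0.7,-11.4,-1],[0.7,-11.4,-2]],"turn":[[0,0,-3],[0,0,-6],[0,0,-8],[0,0,-8],[0,0,-8]],"gripper":[1,1,1,1,1]}'
python3 -m crank '{"travel":[[0,0,-1],[0,0,-2],[0,0,-2.8],[0,0,-3.2],[0,0,-3.4]],"turn":[[0,0,0],[0,0,0],[0,0,0],[0,0,0],[0,0,0]],"gripper":[1,1,1,1,1]}'
```

```text
clock: 3.7
position: [0.5479, -0.1887, 0.0793]
tool_rot: [3.142, -0.001, -0.157]
force: [1.4, 0.8, -1.0]
grip_width: 0.0328
finger_force: 40.0
clock: 4.2
position: [0.5545, -0.3021, 0.0582]
tool_rot: [-3.142, -0.001, -0.297]
force: [-0.3, 0.5, -1.9]
grip_width: 0.0323
finger_force: 40.0
clock: 4.7
position: [0.5545, -0.3012, 0.0238]
tool_rot: [-3.141, 0.0, -0.296]
force: [0.5, 0.0, -0.2]
grip_width: 0.0325
finger_force: 40.0
```

```bash
python3 -m crank '{"travel":[[0,0,-0.1],[0,0,-0.1],[0,0,-0.1],[0,0,-0.1],[0,0,-0.1]],"turn":[[0,0,0],[0,0,0],[0,0,0],[0,0,0],[0,0,0]],"gripper":[1,1,0.5,0.3,0.2]}'
python3 -m crank '{"travel":[[0,0,0],[0,0,0],[0,0,3],[0,0,7],[0,0,11]],"turn":[[0,0,0],[0,0,0],[0,0,0],[0,0,0],[0,0,0]],"gripper":[0,0,0,0,0]}'
python3 - <<'E'
from h import *
f=bot.grab_frame("side");im=f["pixels"][290:384,150:320,::-1]
cv2.imwrite("pics/g1.png",cv2.resize(im,None,fx=4,fy=4,interpolation=cv2.INTER_CUBIC))
E
```

```text
clock: 5.2
position: [0.5547, -0.3017, 0.0235]
tool_rot: [3.142, -0.0, -0.296]
force: [0.2, 0.0, -0.1]
grip_width: 0.0678
finger_force: 0.0
clock: 5.7
position: [0.5542, -0.3014, 0.1343]
tool_rot: [-3.141, 0.001, -0.296]
force: [-0.1, -0.3, 0.2]
grip_width: 0.0856
finger_force: 0.0
```

View pics/g1.png

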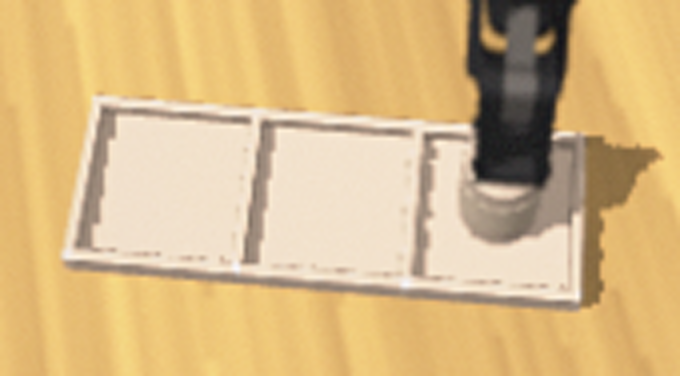

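The bottle stands in the right-hand compartment at about (500,215) in the crop. The small jar is next.

```bash
python3 -m crank '{"travel":[[-2.2,3.8,0],[-4.4,7.5,0],[-6.5,11.2,0],[-8.6,14.8,0],[-10.7,18.4,0]],"turn":[[0,0,3],[0,0,6],[0,0,9],[0,0,12],[0,0,15]],"gripper":[0,0,0,0,0]}'
python3 -m crank '{"travel":[[-2.2,3.7,0],[-2.2,3.7,-2],[-2.2,3.7,-5],[-2.2,3.7,-8],[-2.2,3.7,-10]],"turn":[[0,0,2],[0,0,2],[0,0,2],[0,0,2],[0,0,2]],"gripper":[0,0,0,0,0]}'
python3 -m crank '{"travel":[[0,0,-1],[0,0,-2.1],[0,0,-2.1],[0,0,-2.1],[0,0,-2.1]],"turn":[[0,0,0],[0,0,0],[0,0,0],[0,0,0],[0,0,0]],"gripper":[0,0,0.4,1,1]}'
python3 -m crank '{"travel":[[0,0,0],[0,0,0],[0,0,0],[0,0,0],[0,0,0]],"turn":[[0,0,0],[0,0,0],[0,0,0],[0,0,0],[0,0,0]],"gripper":[1,1,1,1,1]}'
```

```text
clock: 6.25
position: [0.4466, -0.1163, 0.1334]
tool_rot: [3.142, -0.0, -0.032]
force: [0.7, 0.8, 0.8]
grip_width: 0.0851
finger_force: 0.0
clock: 6.75
position: [0.4252, -0.0804, 0.0319]
tool_rot: [-3.141, 0.001, 0.001]
force: [0.3, 0.3, 0.4]
grip_width: 0.0853
finger_force: 0.0
clock: 7.25
position: [0.426, -0.0807, 0.013]
tool_rot: [3.141, -0.001, 0.001]
force: [-0.6, -2.2, 2.5]
grip_width: 0.044
finger_force: 1.9
clock: 7.75
position: [0.4261, -0.0807, 0.0132]
tool_rot: [3.141, -0.001, 0.001]
force: [-2.8, 0.1, 11.5]
grip_width: 0.0385
finger_force: 38.7
```

```bash
python3 -m crank '{"travel":[[0,0,2.5],[0,0,5],[-0.2,-3,5],[-0.4,-7,5],[-0.5,-11,5]],"turn":[[0,0,0],[0,0,0],[0,0,-3],[0,0,-6],[0,0,-9]],"gripper":[1,1,1,1,1]}'
python3 -m crank '{"travel":[[-0.1,-4,0],[-0.2,-7,0],[-0.2,-7,-1],[-0.2,-7,-2],[-0.2,-7,-3]],"turn":[[0,0,-4],[0,0,-8],[0,0,-8],[0,0,-8],[0,0,-8]],"gripper":[1,1,1,1,1]}'
python3 -m crank '{"travel":[[0,0,-0.7],[0,0,-1.2],[0,0,-1.4],[0,0,-1.5],[0,0,-1.5]],"turn":[[0,0,0],[0,0,0],[0,0,0],[0,0,0],[0,0,0]],"gripper":[1,1,1,1,1]}'
```

```text
clock: 8.25
position: [0.4207, -0.1919, 0.0632]
tool_rot: [3.141, -0.001, -0.157]
force: [1.1, 0.4, -0.7]
grip_width: 0.0384
finger_force: 41.0
clock: 8.75
position: [0.4187, -0.2596, 0.0318]
tool_rot: [-3.141, 0.0, -0.294]
force: [-0.1, 0.2, -1.0]
grip_width: 0.0386
finger_force: 41.0
clock: 9.25
position: [0.4187, -0.2604, 0.0175]
tool_rot: [-3.142, -0.0, -0.296]
force: [0.9, 1.1, -0.4]
grip_width: 0.0384
finger_force: 41.3
```

Release, then move to the block at (.4387,.072) with yaw 22.4. From here that is dx +2.0, dy +33.2, turn +39.4.

```bash
python3 -m crank '{"travel":[[0,0,-0.1],[0,0,-0.1],[0,0,-0.1],[0,0,-0.1],[0,0,-0.1]],"turn":[[0,0,0],[0,0,0],[0,0,0],[0,0,0],[0,0,0]],"gripper":[1,1,0.5,0.3,0.2]}'
python3 -m crank '{"travel":[[0,0,0],[0,0,0],[0,0,4],[0,0,8],[0,0,12]],"turn":[[0,0,0],[0,0,0],[0,0,0],[0,0,0],[0,0,0]],"gripper":[0,0,0,0,0]}'
python3 -m crank '{"travel":[[0.3,4,0],[0.6,8,0],[0.9,12,0],[1,16,0],[1.1,19.5,0]],"turn":[[0,0,5],[0,0,10],[0,0,15],[0,0,20],[0,0,25]],"gripper":[0,0,0,0,0]}'
python3 -m crank '{"travel":[[0.3,4,0],[0.5,8,0],[0.7,11,0],[0.9,13.7,0],[0.9,13.7,0]],"turn":[[0,0,5],[0,0,10],[0,0,14.4],[0,0,14.4],[0,0,14.4]],"gripper":[0,0,0,0,0]}'
```

```text
clock: 9.75
position: [0.4186, -0.2606, 0.0163]
tool_rot: [3.142, -0.0, -0.296]
force: [0.6, -0.1, 0.0]
grip_width: 0.0681
finger_force: 0.0
clock: 10.25
position: [0.4182, -0.2603, 0.1376]
tool_rot: [-3.141, 0.001, -0.296]
force: [0.7, -0.9, 0.4]
grip_width: 0.0857
finger_force: 0.0
clock: 10.75
position: [0.4294, -0.0637, 0.1364]
tool_rot: [-3.142, -0.0, 0.145]
force: [0.4, -0.1, -0.0]
grip_width: 0.0853
finger_force: 0.0
clock: 11.25
position: [0.4388, 0.0748, 0.1364]
tool_rot: [-3.14, -0.001, 0.396]
force: [0.4, -0.4, -0.3]
grip_width: 0.0856
finger_force: 0.0
```

```bash
python3 -m crank '{"travel":[[0,-0.3,-3],[0,-0.3,-6],[0,-0.3,-9],[0,-0.3,-11],[0,-0.3,-12.6]],"turn":[[0,0,0],[0,0,0],[0,0,0],[0,0,0],[0,0,0]],"gripper":[0,0,0,0,0]}'
python3 -m crank '{"travel":[[0,0,0],[0,0,0],[0,0,0],[0,0,0],[0,0,0]],"turn":[[0,0,0],[0,0,0],[0,0,0],[0,0,0],[0,0,0]],"gripper":[0.4,0.6,1,1,1]}'
python3 -m crank '{"travel":[[0,0,0],[0,0,0],[0,0,0],[0,0,0],[0,0,0]],"turn":[[0,0,0],[0,0,0],[0,0,0],[0,0,0],[0,0,0]],"gripper":[1,1,1,1,1]}'
```

```text
clock: 11.75
position: [0.438, 0.0676, 0.009]
tool_rot: [3.142, 0.001, 0.391]
force: [0.7, -0.1, -0.3]
grip_width: 0.0857
finger_force: 0.0
clock: 12.25
position: [0.4391, 0.0683, 0.0113]
tool_rot: [3.141, -0.001, 0.391]
force: [-1.7, -0.2, 12.3]
grip_width: 0.0331
finger_force: 39.0
clock: 12.75
position: [0.4391, 0.0683, 0.0113]
tool_rot: [3.141, -0.001, 0.391]
force: [-0.8, -0.7, 11.3]
grip_width: 0.0331
finger_force: 39.0
```

```bash
python3 -m crank '{"travel":[[0,0,4],[0.5,0,8],[1,-4,8],[1.5,-8,8],[2,-12,8]],"turn":[[0,0,0],[0,0,-3],[0,0,-8],[0,0,-13],[0,0,-18]],"gripper":[1,1,1,1,1]}'
python3 -m crank '{"travel":[[0.6,-4.5,0],[1.2,-9,0],[1.8,-13.5,0],[2.4,-18,0],[2.8,-23,0]],"turn":[[0,0,-5],[0,0,-10],[0,0,-15],[0,0,-20],[0,0,-21.3]],"gripper":[1,1,1,1,1]}'
python3 -m crank '{"travel":[[0,0,-1],[0,0,-2.5],[0,0,-4],[0,0,-5],[0,0,-6]],"turn":[[0,0,0],[0,0,0],[0,0,0],[0,0,0],[0,0,0]],"gripper":[1,1,1,1,1]}'
```

```text
clock: 13.25
position: [0.459, -0.0532, 0.0915]
tool_rot: [3.141, -0.002, 0.074]
force: [-0.2, 0.3, -0.0]
grip_width: 0.0328
finger_force: 41.1
clock: 13.75
position: [0.4869, -0.283, 0.0912]
tool_rot: [-3.141, -0.001, -0.297]
force: [1.4, 0.2, 0.3]
grip_width: 0.0332
finger_force: 41.1
clock: 14.25
position: [0.4866, -0.2803, 0.0293]
tool_rot: [-3.141, 0.001, -0.293]
force: [0.4, -0.2, -1.3]
grip_width: 0.0331
finger_force: 41.1
```

```bash
python3 -m crank '{"travel":[[0,0,-0.7],[0,0,-1.2],[0,0,-1.5],[0,0,-1.5],[0,0,-1.5]],"turn":[[0,0,0],[0,0,0],[0,0,0],[0,0,0],[0,0,0]],"gripper":[1,1,1,1,1]}'
python3 -m crank '{"travel":[[0,0,-0.1],[0,0,-0.1],[0,0,-0.1],[0,0,-0.1],[0,0,-0.1]],"turn":[[0,0,0],[0,0,0],[0,0,0],[0,0,0],[0,0,0]],"gripper":[1,1,0.5,0.3,0.2]}'
python3 -m crank '{"travel":[[0,0,0],[0,0,0],[0,0,4],[0,0,8],[0,0,12]],"turn":[[0,0,0],[0,0,0],[0,0,0],[0,0,0],[0,0,0]],"gripper":[0,0,0,0,0]}'
python3 -m crank '{"travel":[[3,4,0],[6,8,0],[8.5,12,0],[11,16,0],[13.5,19,0]],"turn":[[0,0,4],[0,0,8],[0,0,12],[0,0,15],[0,0,17]],"gripper":[0,0,0,0,0]}'
python3 - <<'E'
from h import *
f=bot.grab_frame("side");im=f["pixels"][290:384,150:320,::-1]
g=bot.grab_frame("top")["pixels"][135:285,310:410,::-1]
a=cv2.resize(im,None,fx=3,fy=3,interpolation=cv2.INTER_CUBIC);b=cv2.resize(g,None,fx=3,fy=3,interpolation=cv2.INTER_CUBIC)
c=np.zeros((450,810,3),'uint8');c[:282,:510]=a;c[:450,510:810]=b
cv2.imwrite("pics/t3.png",c[:,:800])
E
```

```text
clock: 14.75
position: [0.4868, -0.2814, 0.0155]
tool_rot: [3.142, -0.001, -0.294]
force: [0.2, 0.4, -1.0]
grip_width: 0.0328
finger_force: 41.1
clock: 15.25
position: [0.4866, -0.2814, 0.0142]
tool_rot: [-3.142, -0.0, -0.294]
force: [0.8, -0.3, 0.6]
grip_width: 0.0676
finger_force: 0.0
clock: 15.75
position: [0.4863, -0.2812, 0.1356]
tool_rot: [-3.141, 0.001, -0.294]
force: [0.4, -0.9, 0.2]
grip_width: 0.085
finger_force: 0.0
clock: 16.25
position: [0.6224, -0.0884, 0.1344]
tool_rot: [-3.141, -0.0, 0.006]
force: [0.8, -1.5, 0.9]
grip_width: 0.0854
finger_force: 0.0
```

View pics/t3.png

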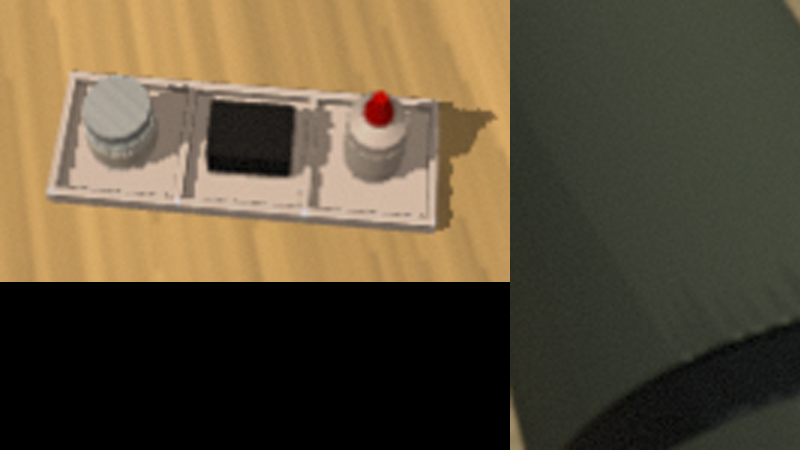

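The crop shows all three kit-1 items seated: jar (120,125), block (250,137) and glue (376,140). The large jar is next.

```bash
python3 -m crank '{"travel":[[1.6,1,0],[1.6,1,0],[1.6,1,0],[1.6,1,-1],[1.6,1,-3]],"turn":[[0,0,0],[0,0,0],[0,0,0],[0,0,0],[0,0,0]],"gripper":[0,0,0,0,0]}'
python3 -m crank '{"travel":[[0,0,-2],[0,0,-4],[0,0,-6],[0,0,-7.5],[0,0,-8.2]],"turn":[[0,0,0],[0,0,0],[0,0,0],[0,0,0],[0,0,0]],"gripper":[0,0,0,0,0]}'
python3 -m crank '{"travel":[[0,0,0],[0,0,0],[0,0,0],[0,0,0],[0,0,0]],"turn":[[0,0,0],[0,0,0],[0,0,0],[0,0,0],[0,0,0]],"gripper":[0.3,0.4,1,1,1]}' 60
```

```text
clock: 16.85
position: [0.6378, -0.0822, 0.1047]
tool_rot: [3.141, -0.002, 0.002]
force: [0.0, -0.6, 0.2]
grip_width: 0.0853
finger_force: 0.0
clock: 17.35
position: [0.6365, -0.0817, 0.0206]
tool_rot: [-3.142, 0.002, 0.002]
force: [-0.0, -0.2, -0.5]
grip_width: 0.0856
finger_force: 0.0
clock: 17.85
position: [0.6382, -0.0815, 0.0234]
tool_rot: [3.141, -0.002, 0.002]
force: [-0.8, -0.4, 8.0]
grip_width: 0.0545
finger_force: 63.9
```

```bash
python3 -m crank '{"travel":[[0,0,2],[0,0,5],[0,0,8],[-1,2,10],[-2,5,10]],"turn":[[0,0,0],[0,0,0],[0,0,0],[0,0,1],[0,0,2]],"gripper":[1,1,1,1,1]}'
python3 -m crank '{"travel":[[-1,3.5,0],[-2,7,0],[-3,10.5,0],[-4,14,0],[-5,17.5,0]],"turn":[[0,0,2],[0,0,4],[0,0,6],[0,0,8],[0,0,9]],"gripper":[1,1,1,1,1]}'
python3 -m crank '{"travel":[[-1,3.5,0],[-2,7,0],[-3,10.5,0],[-4,13.5,0],[-4.2,14.2,0]],"turn":[[0,0,1],[0,0,2],[0,0,3],[0,0,3],[0,0,3]],"gripper":[1,1,1,1,1]}'
python3 -m crank '{"travel":[[0,0,-1],[0,0,-3],[0,0,-5],[0,0,-7],[0,0,-8]],"turn":[[0,0,0],[0,0,0],[0,0,0],[0,0,0],[0,0,0]],"gripper":[1,1,1,1,1]}'
```

```text
clock: 18.35
position: [0.6188, -0.0328, 0.1255]
tool_rot: [3.14, -0.005, 0.035]
force: [0.9, 1.7, -3.0]
grip_width: 0.0545
finger_force: 64.0
clock: 18.85
position: [0.5671, 0.1449, 0.1227]
tool_rot: [3.142, -0.001, 0.196]
force: [1.1, -0.8, -2.6]
grip_width: 0.0546
finger_force: 64.0
clock: 19.35
position: [0.5238, 0.2898, 0.1228]
tool_rot: [-3.14, -0.0, 0.251]
force: [-0.3, -0.4, -1.2]
grip_width: 0.0548
finger_force: 64.0
clock: 19.85
position: [0.5255, 0.2834, 0.0403]
tool_rot: [3.14, 0.002, 0.245]
force: [0.5, 0.2, -2.4]
grip_width: 0.0549
finger_force: 64.0
```

```bash
python3 -m crank '{"travel":[[0,0,-0.6],[0,0,-1],[0,0,-1.3],[0,0,-1.4],[0,0,-1.4]],"turn":[[0,0,0],[0,0,0],[0,0,0],[0,0,0],[0,0,0]],"gripper":[1,1,1,1,1]}'
```

```text
clock: 20.35
position: [0.5257, 0.2857, 0.0286]
tool_rot: [-3.141, -0.0, 0.247]
force: [0.6, -0.2, -2.5]
grip_width: 0.0542
finger_force: 64.0
```

```bash
python3 -m crank '{"travel":[[0,0,-0.1],[0,0,-0.1],[0,0,-0.1],[0,0,-0.1],[0,0,-0.1]],"turn":[[0,0,0],[0,0,0],[0,0,0],[0,0,0],[0,0,0]],"gripper":[1,1,0.3,0.1,0]}'
python3 -m crank '{"travel":[[0,0,0],[0,0,0],[0,0,3],[0,0,7],[0,0,11]],"turn":[[0,0,0],[0,0,0],[0,0,0],[0,0,0],[0,0,0]],"gripper":[0,0,0,0,0]}'
python3 -m crank '{"travel":[[2,-3.5,0],[4,-7,0],[6,-10.5,0],[8,-14,0],[10,-17.5,0]],"turn":[[0,0,-3],[0,0,-6],[0,0,-9],[0,0,-12],[0,0,-14]],"gripper":[0,0,0,0,0]}'
python3 -m crank '{"travel":[[1.6,-4.2,0],[1.6,-4.2,0],[1.6,-4.2,-2],[1.6,-4.2,-5],[1.6,-4.2,-7]],"turn":[[0,0,0],[0,0,0],[0,0,0],[0,0,0],[0,0,0]],"gripper":[0,0,0,0,0]}'
```

```text
clock: 20.85
position: [0.5256, 0.2857, 0.0274]
tool_rot: [-3.141, -0.0, 0.247]
force: [-0.4, 0.6, -0.1]
grip_width: 0.085
finger_force: 0.0
clock: 21.35
position: [0.5251, 0.2855, 0.1384]
tool_rot: [3.141, 0.001, 0.247]
force: [0.5, 0.0, -0.3]
grip_width: 0.0852
finger_force: 0.0
clock: 21.85
position: [0.6262, 0.1091, 0.1374]
tool_rot: [-3.142, -0.0, 0.0]
force: [-0.2, 0.4, -0.5]
grip_width: 0.0859
finger_force: 0.0
clock: 22.35
position: [0.6409, 0.0686, 0.0657]
tool_rot: [3.142, 0.001, 0.002]
force: [1.0, -0.9, 0.3]
grip_width: 0.0857
finger_force: 0.0
```

Down to z≈0.007 (-6.0) and close.

```bash
python3 -m crank '{"travel":[[0,0,-2],[0,0,-4],[0,0,-5.5],[0,0,-6],[0,0,-6]],"turn":[[0,0,0],[0,0,0],[0,0,0],[0,0,0],[0,0,0]],"gripper":[0,0,0,0,0]}'
python3 -m crank '{"travel":[[0,0,0],[0,0,0],[0,0,0],[0,0,0],[0,0,0]],"turn":[[0,0,0],[0,0,0],[0,0,0],[0,0,0],[0,0,0]],"gripper":[0.3,0.4,1,1,1]}' 40
python3 - <<'E'
from h import *
f=bot.grab_frame("side");im=f["pixels"][90:260,120:360,::-1]
cv2.imwrite("pics/n1.png",cv2.resize(im,None,fx=3,fy=3,interpolation=cv2.INTER_CUBIC))
E
```

```text
clock: 22.85
position: [0.6413, 0.0687, 0.0069]
tool_rot: [3.142, 0.001, 0.003]
force: [0.3, 0.9, 0.9]
grip_width: 0.0854
finger_force: 0.0
clock: 23.35
position: [0.6422, 0.0687, 0.0088]
tool_rot: [-3.141, -0.002, 0.002]
force: [-3.9, -0.5, 10.2]
grip_width: 0.0592
finger_force: 40.8
```

View pics/n1.png

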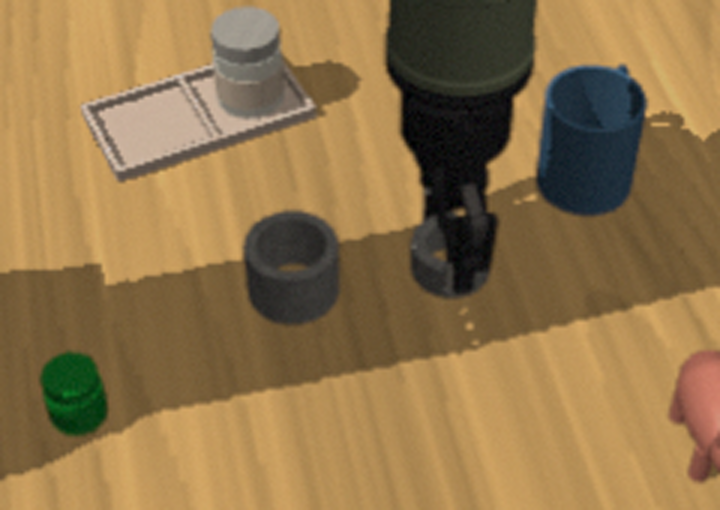

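The large jar stands in the far compartment at (247,65) and the roll is in the fingers at (450,255). I'm lifting and carrying it to the near compartment.

```bash
python3 -m crank '{"travel":[[0,0,3],[0,0,6],[0,0,9],[-2,2,10],[-4.5,4.5,10]],"turn":[[0,0,0],[0,0,0],[0,0,0],[0,0,2],[0,0,4]],"gripper":[1,1,1,1,1]}'
python3 -m crank '{"travel":[[-3,3,0],[-6,6,0],[-9,9,0],[-12,12,0],[-15,15.2,0]],"turn":[[0,0,3],[0,0,6],[0,0,8],[0,0,10],[0,0,10]],"gripper":[1,1,1,1,1]}'
python3 -m crank '{"travel":[[0,0,0],[0,0,-2],[0,0,-4],[0,0,-6],[0,0,-8]],"turn":[[0,0,0],[0,0,0],[0,0,0],[0,0,0],[0,0,0]],"gripper":[1,1,1,1,1]}'
python3 -m crank '{"travel":[[0,0,-0.6],[0,0,-1],[0,0,-1.2],[0,0,-1.2],[0,0,-1.2]],"turn":[[0,0,0],[0,0,0],[0,0,0],[0,0,0],[0,0,0]],"gripper":[1,1,1,1,1]}'
```

```text
clock: 23.9
position: [0.5978, 0.1132, 0.1098]
tool_rot: [-3.141, -0.004, 0.071]
force: [0.5, 1.5, -0.4]
grip_width: 0.059
finger_force: 43.3
clock: 24.4
position: [0.4456, 0.2664, 0.1081]
tool_rot: [-3.141, -0.001, 0.248]
force: [0.5, 0.4, -0.4]
grip_width: 0.0588
finger_force: 43.3
clock: 24.9
position: [0.4473, 0.2655, 0.0272]
tool_rot: [-3.141, -0.001, 0.246]
force: [1.1, 0.3, -1.7]
grip_width: 0.0588
finger_force: 43.4
clock: 25.4
position: [0.4469, 0.2658, 0.0159]
tool_rot: [-3.141, -0.001, 0.247]
force: [-0.3, 0.4, -0.8]
grip_width: 0.0595
finger_force: 43.4
```

```bash
python3 -m crank '{"travel":[[0,0,-0.1],[0,0,-0.2],[0,0,-0.25],[0,0,-0.25],[0,0,-0.25]],"turn":[[0,0,0],[0,0,0],[0,0,0],[0,0,0],[0,0,0]],"gripper":[1,1,1,1,1]}'
python3 -m crank '{"travel":[[0,0,0],[0,0,0],[0,0,0],[0,0,0],[0,0,0]],"turn":[[0,0,0],[0,0,0],[0,0,0],[0,0,0],[0,0,0]],"gripper":[0.3,0.1,0,0,0]}'
python3 -m crank '{"travel":[[0,0,3],[0,0,7],[0,0,11],[0,0,15],[0,0,19]],"turn":[[0,0,0],[0,0,0],[0,0,0],[0,0,0],[0,0,0]],"gripper":[0,0,0,0,0]}'
python3 -m crank '{"travel":[[1,-4,0],[2,-8,0],[3,-12,0],[4,-16,0],[5,-20,0]],"turn":[[0,0,0],[0,0,0],[0,0,0],[0,0,0],[0,0,0]],"gripper":[0,0,0,0,0]}'
python3 - <<'E'
from h import *
f=bot.grab_frame("side");im=f["pixels"][:,:,::-1]
cv2.imwrite("pics/s2.png",cv2.resize(im,(800,600),interpolation=cv2.INTER_CUBIC))
E
```

```text
clock: 25.9
position: [0.4466, 0.2656, 0.0128]
tool_rot: [3.142, -0.0, 0.247]
force: [0.4, -0.5, 2.1]
grip_width: 0.0591
finger_force: 43.5
clock: 26.4
position: [0.4466, 0.2656, 0.0128]
tool_rot: [-3.142, -0.0, 0.247]
force: [-0.2, -0.2, -1.3]
grip_width: 0.0853
finger_force: 0.0
clock: 26.9
position: [0.4463, 0.2654, 0.2046]
tool_rot: [-3.141, -0.0, 0.247]
force: [0.3, -0.2, -0.2]
grip_width: 0.0854
finger_force: 0.0
clock: 27.4
position: [0.4967, 0.0639, 0.203]
tool_rot: [3.141, -0.0, 0.247]
force: [-0.2, 1.5, 0.6]
grip_width: 0.0856
finger_force: 0.0
```

View pics/s2.png

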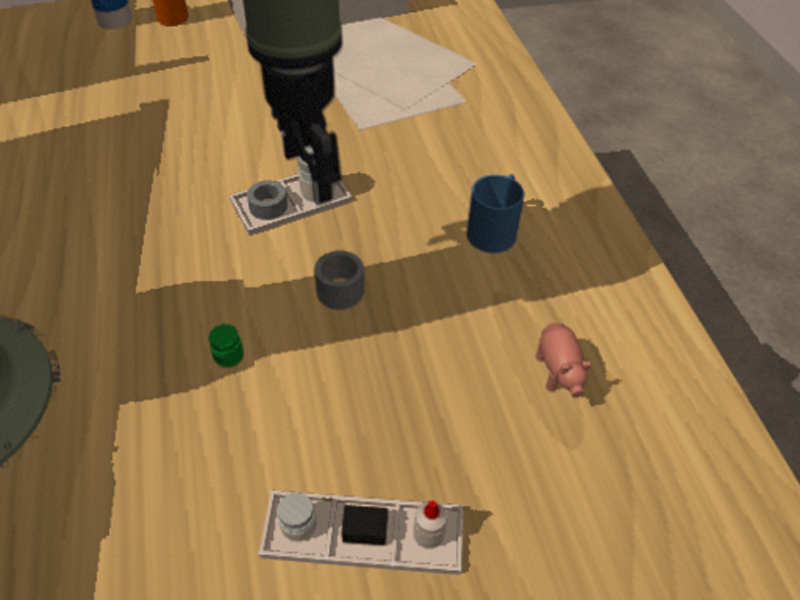

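All five items are in their compartments: roll (267,198), jar (295,515), block (365,523) and glue (430,525). The large jar is partly hidden at (312,180). I'll clear the arm and check tray2 close up.

```bash
python3 -m crank '{"travel":[[0,-4,0],[0,-8,0],[0,-12,0],[0,-12,0],[0,-12,0]],"turn":[[0,0,0],[0,0,0],[0,0,0],[0,0,0],[0,0,0]],"gripper":[0,0,0,0,0]}' | head -2
python3 - <<'E'
from h import *
im=bot.grab_frame("side")["pixels"][80:160,130:250,::-1]
g=bot.grab_frame("top")["pixels"][165:275,95:175,::-1]
c=np.zeros((550,800,3),'uint8');a=cv2.resize(im,None,fx=3.3,fy=3.3,interpolation=cv2.INTER_CUBIC);c[:a.shape[0],400:400+a.shape[1]]=a
c[:550,:400]=cv2.resize(g,None,fx=5,fy=5,interpolation=cv2.INTER_CUBIC)
cv2.imwrite("pics/t2.png",c)
E
```

```text
clock: 27.95
position: [0.4964, -0.055, 0.2028]
```

View pics/t2.png

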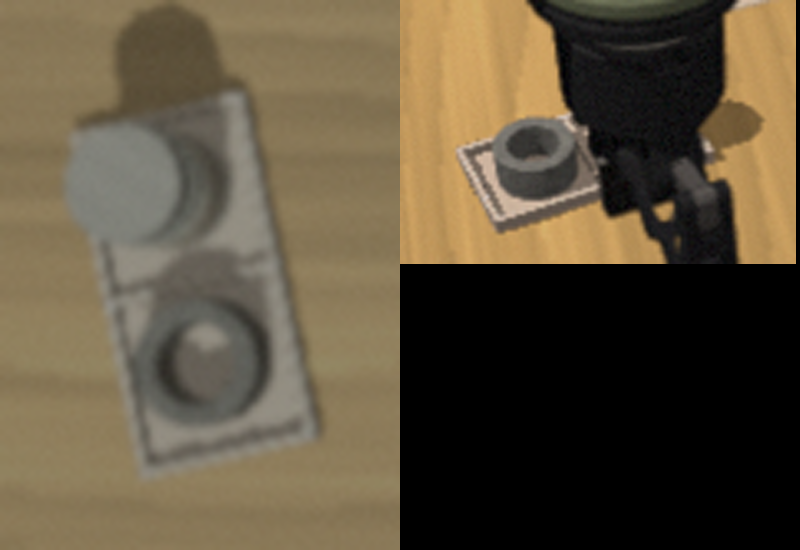

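The top crop shows the large jar lid at (123,184) and the roll ring at (203,360). I'll convert both to world coordinates.

```bash
python3 - <<'E'
from h import *
f=bot.grab_frame("top")
for u,v,z in[(123,184,.076),(203,360,.034)]:print(ray(f,[((u+.5)/5-.5+95,(v+.5)/5-.5+165)],z).round(4))
s=bot.observe();print(s["clock"],s["qd"].round(3))
print(bot.job_done())
E
```

```text
[[0.5281 0.2868 0.076 ]]
[[0.4485 0.2625 0.034 ]]
28.1 [-0.004  0.002  0.002  0.002  0.001 -0.001  0.002]
the job is handed in; nothing more can be done
None
```

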